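# Load a salvaged heat sink through the tip-up hopper door

### The arm

A 7-joint arm with a two-finger parallel gripper is mounted at the origin on the work surface. World frame = base frame: x ahead of the robot, y to its left, z up, the work surface at z = 0. Lengths are in mm, angles in rad, forces in N, time in s.
With the tool pointing down it reaches from about 400 to 850 mm from the base axis. Payload 4.5 kg.
Tool frame: the origin (TCP) lies midway between the tips of the shut fingers; the grasp point (between the pads) lies 19 mm behind it; z points along the fingers, y is the line along which they close (so a half turn about z gives the same grasp; the last joint's range is limited). The gripper opens to 85 mm and grips with 20 to 120 N. Pads are 22 mm wide; open, the fingers measure 114 mm over their backs; the gripper's body (76 mm by 85 mm) begins 54 mm behind the grasp point. The pads swing forward as they close: fully open they stand 13 mm farther back than shut.
Start: joints at [-1.088, 0.689, -0.195, 1.565, 0.157, 0.902, -0.215], TCP at [271.163, 563.138, 231.317] pointing down, gripper open.
Joint ranges: [-3.01, 3.01], [-0.46, 2.08], [-1.47, 1.51], [0.13, 2.56], [-1, 4.14], [0.04, 2.09], [-2.66, 2.66]. Speed limits (rad/s): [2.57, 2.57, 3.14, 3.14, 3.14, 3.14, 3.14].

### API

Orientations are given as a 3x3 rotation matrix whose columns are the frame's x, y, z axes.
In Python, from cell import readout, imaging, workorder gives the robot as it stands.
- The arm moves only by the tool drive_tool, never from a script. Its argument "increments" is one flat list of numbers, 7 for each row, row after row: the shift along the tool's x, y, z in mm, then the turn, a rotation vector about the tool's x, y, z in degrees, then the finger opening in mm, from 0 to 85.4. In form: [tx, ty, tz, wx, wy, wz, claw, tx, ty, tz, wx, wy, wz, claw, ...]. A call has 1 to 8 rows; each row shifts and turns the commanded pose from where the row before left it, along the tool's axes as they then stand; what a row does not reach is not made up. A row lasts 1/8 s, in which the tool goes at most 62.5 mm and 10.7 degrees, less where a joint would pass 70% of its speed; a pose out of reach is approached as far as the arm can. A call is refused whole if a number of a shift passes 62.5 or a number of a turn 10.7, either way. A call with a gripper value outside its range is refused whole. The fingers move at their own pace and stop on an object; the grip force is fixed at half the most. Time passes only in rows, so rows that do not move let the fingers close. It gives the time, the measured TCP pose, the force, the opening and the grip force at its end, in the units of the state.
- readout.get_state(): the state, without advancing time (a new reading comes with each control period).
- imaging.camera(name): name is "scene" or "top" or "wrist"; returns a dict with "img" (420x560x3 uint8, blue, green, red), "camera_matrix" (3x3 intrinsics, pixels), "eye" and "attitude" of the camera in the world. Camera axes: x right, y down, z forward; pixel columns grow to the right and rows downward; lengths in mm; the calibration is good to about 2 mm. A picture is of the moment at which its call begins. There is no depth.
- workorder.job_done(): hands the job in; it is judged then, once.
The state is a dict: "clock": time; "q": joint angles; "joint_velocities": joint speeds; "joint_torque": joint torques, N m; "tcp_pos": TCP position; "tcp_rot": TCP orientation; "wrist_force": force on the tool from outside, world axes, zero at the start; "ft_torque": the same for the moment, N m; "gripper_width": finger opening in mm; "finger_force": force on a finger pad.
Only numpy, scipy, OpenCV 4.12 (cv2) and the standard library are available. Lean on these libraries where they do the work, as an engineer would, in place of code of your own. Each camera call takes 0.05 s, during which the arm holds its last target. There are 200 camera calls.

### The job

The hopper is clamped on its stand at a different height and depth each time. Pull its bottom-hinged door down and press it against its spring until it lies level on its stop, lay the big rectangular finned heat sink flat on the open door and let go of it. Then push the door back up until it is fully shut, so that the heat sink slides off into the hopper and stays inside. Do not let the door slam either way, and leave everything else on the bench where it is.

Things in the scene. Friction and masses are not known exactly. Their poses are not given: they have to be found in the camera images.
- stand: Dark steel base plate, 190 x 210 x 12, fixed to the bench, that carries a grey steel drop hopper (200 deep x 224 wide x 222 high, clear roof, door in front) on four lift posts. Origin at the centre of its underside, on the bench, below the hopper's centre; x points level from the door into the hopper, y along the door's hinge, z up. How high and how far forward the hopper sits is set anew each time.
- stand_front (a point): Point on the bench near the hopper's front, 100 mm from the stand's origin towards -x; axes as the stand. The middle of the door's hinge line is above it but set anew each time: up to 15 mm nearer or farther along x, and 90 to 155 mm above the bench. Neither is measured: feel or look for them. The hopper's underside is 70 mm below the hinge, roof 152 mm above it, walls 8 mm.
- door (a joint): Door hinge, rad: 0 = shut, upright; 1.571 = down on its stop, inner face level at the hinge's height. Opens towards the stand's -x. Stiff hinge (0.65 N m friction) and a spring (0.5 N m/rad) towards shut: 3 to 7 N at the bar moves it, and it stays where left. Starts 0 to 0.35 rad ajar. Panel 204 wide, 8 mm thick, to 150 mm from the hinge, inner face with 14 mm lips at both sides.
- door_line (a point): Same point as stand_front, named for the door's handle: a round steel bar, 14 mm diameter, 130 long, parallel to the hinge and in the middle, on two legs beyond the door's free edge, in the door's plane. Bar axis 192 mm from the hinge line, 4 mm outward of the inner face; 35 mm clear gap from bar to free edge. When shut the bar stands straight above the hinge, 50 mm above the roof.
- block_sink: The heat sink to load: plain aluminium block with straight upright plate fins, 100 long (its x) x 60 wide (y) x 45 high, about 0.35 kg. Origin at the centre of its underside. It is solid enough to grip across its 60 mm width. Two other coolers lie near it: one round, one much lower.
- low_sink: Bystander: low aluminium pin-fin heat sink, 80 x 55 x 20; origin at the centre of its underside.
- round_cooler: Bystander: round aluminium cooler with a copper core, 84 diameter x 40 high; origin at the centre of its underside.
- board: Bystander: green circuit board, 140 x 100, lying flat; origin at the centre of its underside.
- screwdriver: Bystander: screwdriver, 190 long, lying on the bench to the left of the hopper door.
- mug: Bystander: white mug, 80 diameter x 95 high; origin at the centre of its underside.
- supply: Bystander: steel power-supply box 140 x 150 x 85 high; origin at the centre of its underside.
There are look-alikes about, which are no part of the job. What is shaped like the block_sink but pink or purple is not meant.

How it is judged (in metres and radians):
On the way, in this order (a step that is already met when the one before it is completed fails the run):
1. the door is down, level on its stop (within 0.06 rad) (value of joint door above 1.51 rad), for 0.2 s.
2. the heat sink lies flat on the level door, let go and at rest (value of joint door above 1.47 rad and x of block_sink in the frame of stand_front between -0.155 and -0.01 m and y of block_sink in the frame of stand_front between -0.08 and 0.08 m and z of block_sink in the frame of stand_front between 0.08 and 0.17 m and angle between block_sink's own z axis and vertical below 0.12 rad and contact force between the fingers and block_sink below 0.1 N and linear speed of block_sink below 0.02 m/s), for 0.2 s.
At the end, for the whole second after the job is handed in: The heat sink lies at rest inside the hopper's bin (its origin within the hopper's walls and less than 190 mm above the bench) and the door is shut to within 0.03 rad (x of block_sink in the frame of stand between -0.115 and 0.115 m and y of block_sink in the frame of stand between -0.11 and 0.11 m and height (world z) of block_sink below 0.19 m and value of joint door below 0.03 rad and linear speed of block_sink below 0.02 m/s); the robot touches nothing.
It fails at once if the door slams (faster than 3 rad/s) (velocity of joint door above 3 rad/s or velocity of joint door below -3 rad/s).
It fails at once if another thing on the bench is moved by more than 30 mm (distance of any of low_sink, round_cooler, board, screwdriver, mug, supply from where it was at the start of the episode above 0.03 m).
It also fails if it takes over 72 s, if anything falls off the work surface, if the arm or the gripper's body presses on something with over 40 N, if the wrist force passes 120 N, or if a joint passes its speed limit or range.

## Working session

There is one attempt and no reset: what is moved stays moved. The work goes in short steps, Python scripts to look and compute and a tool call to move; the robot and the scene stay as the last step left them, time stands still between calls to the robot, and variables do not carry over. Pictures are saved under pics/ and viewed, at most 10 in all, crops included, and the job is handed in when it is done.

Besides the shell and the picture viewer there is one more tool, called as name(argument=value, ...) on one line, values as JSON. drive_tool: Moves the arm, as the interface text tells. Its arguments: {"type":"object","properties":{"increments":{"type":"array","items":{"type":"number"}}},"required":["increments"]}

```bash
mkdir -p pics; python3 - <<'E'
from cell import readout, imaging
import cv2,numpy as np,pickle
np.set_printoptions(precision=3,suppress=True)
for n in("scene","top"):
    c=imaging.camera(n);cv2.imwrite(f"pics/{n}0.png",c["img"]);print(n,c["camera_matrix"],c["eye"],c["attitude"])
    pickle.dump(c,open(f"{n}0.pkl","wb"))
print(readout.get_state())
E
```

```text
scene [[524.39    0.    278.418]
 [  0.    524.39  211.238]
 [  0.      0.      1.   ]] [  786.631 -1160.118  1591.995] [[ 0.972  0.194 -0.132]
 [ 0.235 -0.77   0.593]
 [ 0.013 -0.607 -0.794]]
top [[427.946   0.    280.636]
 [  0.    427.946 206.814]
 [  0.      0.      1.   ]] [ 470.855  -67.163 1416.328] [[-0.012 -0.997  0.074]
 [-1.     0.012 -0.009]
 [ 0.008 -0.074 -0.997]]
{'clock': 0.1, 'q': array([-1.088,  0.69 , -0.195,  1.566,  0.157,  0.903, -0.215]), 'joint_velocities': array([ 0.001, -0.003,  0.002, -0.002,  0.001,  0.001,  0.   ]), 'joint_torque': array([ -0.004, -54.06 ,  -1.272, -15.899,   0.009,   0.004,  -0.   ]), 'tcp_pos': array([270.942, 562.564, 230.561]), 'tcp_rot': array([[-0.901,  0.434, -0.001],
       [ 0.434,  0.901, -0.002],
       [-0.   , -0.002, -1.   ]]), 'wrist_force': array([-0.744, -0.159, -0.219]), 'ft_torque': array([-0.033, -0.048, -0.009]), 'finger_force': 0.0, 'gripper_width': 85.28632218993877}
```

View pics/scene0.png

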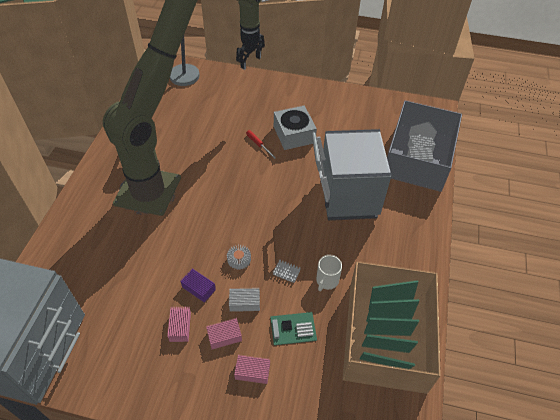

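View pics/top0.png

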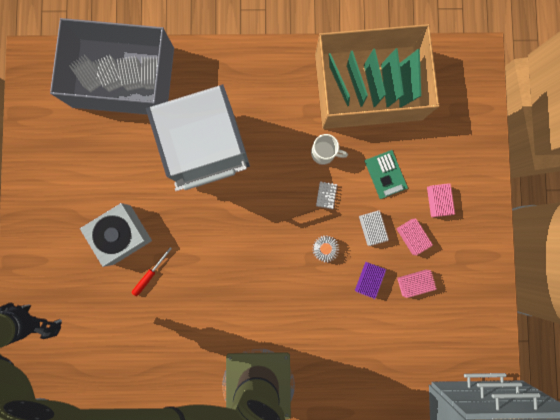

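The candidates for the block are grey finned at top (374,229), scene (244,299); pink at top (441,200), (415,237) and (417,284); purple at (370,280); low pin-fin at (327,195); and round at (326,249). The grey finned block at (374,229) fits: it is rectangular, tall and uncoloured. I'll confirm it in a crop that also shows the hopper.

```bash
python3 - <<'E'
import cv2,numpy as np
s=cv2.imread("pics/scene0.png");t=cv2.imread("pics/top0.png")
f=lambda im,x,y,w,h:cv2.resize(im[y:y+h,x:x+w],(400,300),interpolation=cv2.INTER_CUBIC)
cv2.imwrite("pics/crop1.png",np.vstack([np.hstack([f(s,300,115,100,75),f(t,140,85,120,90)*1]),np.hstack([f(s,210,265,80,60),f(t,335,195,80,60)])]))
E
```

```text
(no output)
```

View pics/crop1.png

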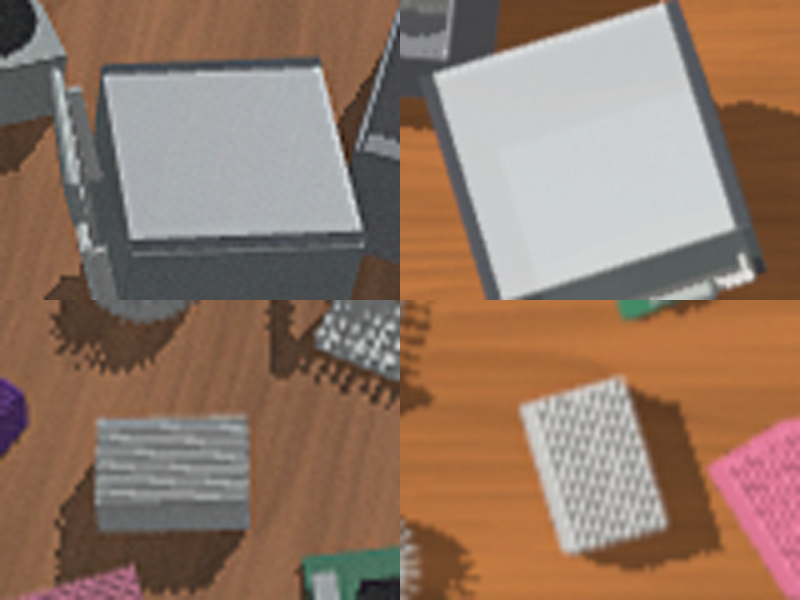

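The crop confirms it: grey aluminium block with straight plate fins at scene (244,299), top (374,229). The hopper roof is visible in both views, with the door and bar on the robot's side. Next I triangulate the roof and cast rays for the sink.

```bash
cat > h.py <<'E'
import numpy as np,cv2,pickle
np.set_printoptions(precision=3,suppress=True)
def ray(c,p):
    K=np.array(c["camera_matrix"]);R=np.array(c["attitude"])
    d=R@np.linalg.inv(K)@[p[0],p[1],1];return np.array(c["eye"]),d/np.linalg.norm(d)
def plane(c,p,z):
    e,d=ray(c,p);return e+d*(z-e[2])/d[2]
def tri(a,p,b,q):
    e,d=ray(a,p);f,g=ray(b,q)
    s=np.linalg.lstsq(np.c_[d,-g],f-e,rcond=None)[0]
    u,v=e+d*s[0],f+g*s[1];return (u+v)/2,np.linalg.norm(u-v)
def proj(c,P):
    K=np.array(c["camera_matrix"]);R=np.array(c["attitude"])
    v=K@R.T@(np.array(P)-c["eye"]);return v[:2]/v[2]
E
python3 - <<'E'
from h import *
s=pickle.load(open("scene0.pkl","rb"));t=pickle.load(open("top0.pkl","rb"))
for a,b in [((325.7,134.5),(169,175)),((332.5,175),(242,154)),((390,173.7),(219.5,86.5)),((380.5,133),(150.5,107.5))]:print(tri(s,a,t,b))
hsv=cv2.cvtColor(t["img"],cv2.COLOR_BGR2HSV)
m=((hsv[...,1]<60)&(hsv[...,2]>90)).astype(np.uint8)*255
m=cv2.morphologyEx(m,cv2.MORPH_CLOSE,np.ones((5,5)))
r=np.zeros_like(m);r[200:255,352:400]=m[200:255,352:400]
c=max(cv2.findContours(r,0,2)[0],key=cv2.contourArea);rect=cv2.minAreaRect(c)
P=np.array([plane(t,p,45) for p in cv2.boxPoints(rect)]);print(rect,P,P.mean(0))
print([np.linalg.norm(P[i]-P[i-1]) for i in range(4)])
hs=cv2.cvtColor(s["img"],cv2.COLOR_BGR2HSV)
cv2.imwrite("pics/bar.png",np.hstack([cv2.resize(s["img"][115:215,295:365],(400,570),interpolation=cv2.INTER_CUBIC),cv2.resize(t["img"][140:210,155:265][:, 5:105],(400,280),interpolation=cv2.INTER_CUBIC) if 0 else cv2.copyMakeBorder(cv2.resize(t["img"][140:200,165:255],(400,267),interpolation=cv2.INTER_CUBIC),0,303,0,0,0)]))
E
```

```text
(array([647.761, 228.234, 246.652]), np.float64(1.5536437300790182))
(array([704.105,  27.121, 260.344]), np.float64(4.213428525113962))
(array([894.694,  88.69 , 252.894]), np.float64(1.0470767203574047))
(array([838.828, 280.797, 249.917]), np.float64(2.8674581871916427))
((373.2924499511719, 227.77359008789062), (31.31820297241211, 21.840328216552734), 74.05460357666016) [[ 540.437 -328.965   45.   ]
 [ 558.955 -397.125   45.   ]
 [ 462.038 -421.879   45.   ]
 [ 443.75  -354.026   45.   ]] [ 501.295 -375.499   45.   ]
[np.float64(99.8815043327027), np.float64(70.63048782366168), np.float64(100.02783901747922), np.float64(70.27420991044177)]
```

View pics/bar.png

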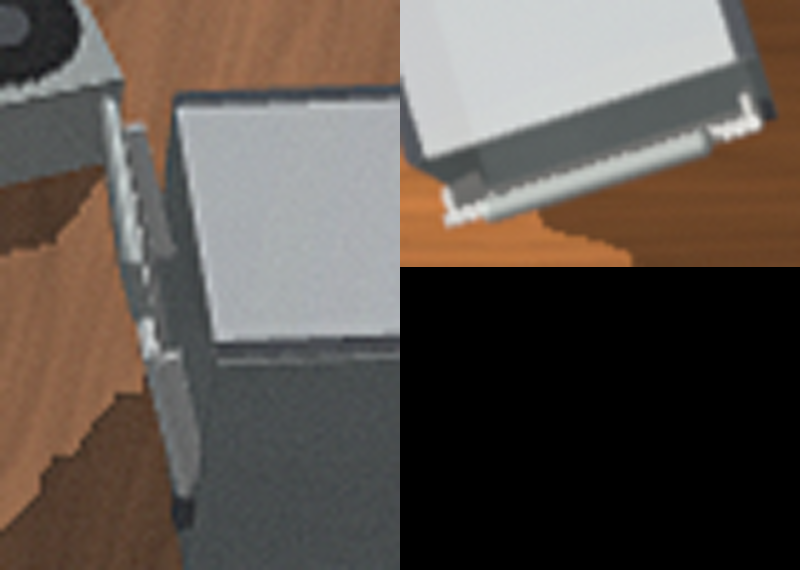

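The crop shows the bar: scene (314,132)–(318,161), top (185,188)–(234,171). The door is ajar. Triangulating the bar next.

```bash
python3 - <<'E'
from h import *
s=pickle.load(open("scene0.pkl","rb"));t=pickle.load(open("top0.pkl","rb"))
a,ra=tri(s,(314.3,132.5),t,(185.3,188.4));b,rb=tri(s,(318.2,160.6),t,(234.1,171.5))
m=(a+b)/2;print(a,ra,b,rb,m,np.linalg.norm(a-b),np.degrees(np.arctan2(-(a-b)[0],(a-b)[1])))
u=np.array([np.cos(np.radians(16)),np.sin(np.radians(16))])
v=np.array([-u[1],u[0]])
R=np.array([[647.761,228.234],[704.105,27.121],[894.694,88.69],[838.828,280.797]])
print("roof along u",R@u,"v",R@v,"bar",m[:2]@u,m[:2]@v)
E
```

```text
[608.31  173.986 297.065] 7.130289114972625 [649.312  44.826 298.743] 2.757606531403046 [628.811 109.406 297.904] 135.521605309309 17.611997494453156
roof along u [685.578 684.305 884.481 883.731] v [  40.845 -168.007 -161.357   38.707] bar 634.608229137623 -68.15618852164526
```

drive_tool(increments=[0, 0, -35, 0, 0, 9.7, 85, 0, 0, -35, 0, 0, 9.7, 85, 0, 0, -35, 0, 0, 9.7, 85, 0, 0, -35, 0, 0, 9.7, 85, 0, 0, -35, 0, 0, 9.7, 85, -45, 15, 0, 0, 0, 0, 85, -45, 15, 0, 0, 0, 0, 85, -45, 15, 0, 0, 0, 0, 85])

```text
clock: 1.1
tcp_pos: [351.7, 444.0, 405.9]
tcp_rot: [[-0.272, 0.962, -0.0], [0.962, 0.272, -0.001], [-0.001, -0.001, -1.0]]
wrist_force: [1.3, -0.3, -1.0]
gripper_width: 84.8
finger_force: 0.0
```

drive_tool(increments=[-45, 15, 0, 0, 0, 0, 85, -45, 15, 0, 0, 0, 0, 85, -45, 15, 0, 0, 0, 0, 85, -45, 15, 0, 0, 0, 0, 85, -45, 15, 0, 0, 0, 0, 60, -45, 15, 0, 0, 0, 0, 60, -45, 15, 0, 0, 0, 0, 60, -45, 15, 0, 0, 0, 0, 60])

```text
clock: 2.1
tcp_pos: [565.0, 130.4, 405.9]
tcp_rot: [[-0.272, 0.962, -0.001], [0.962, 0.272, -0.0], [0.0, -0.001, -1.0]]
wrist_force: [0.5, 1.2, -0.6]
gripper_width: 60.0
finger_force: 0.0
```

```bash
cat >> h.py <<'E'
U=np.array([np.cos(np.radians(16)),np.sin(np.radians(16)),0]);V=np.array([-U[1],U[0],0])
def st():
    from cell import readout
    s=readout.get_state();p=s["tcp_pos"]
    print("t",round(s["clock"],2),"uvz",p@U,p@V,p[2],"F u v z",s["wrist_force"]@U,s["wrist_force"]@V,s["wrist_force"][2],"w",s["gripper_width"],s["finger_force"]);print(s["tcp_rot"]);return s
def snap(n,f):
    from cell import imaging
    c=imaging.camera(n);cv2.imwrite("pics/"+f+".png",c["img"]);pickle.dump(c,open(f+".pkl","wb"));return c
E
python3 - <<'E'
from h import *
s=st();print(s["q"],s["tcp_pos"]);c=snap("wrist","w1");print(c["camera_matrix"],c["eye"],c["attitude"])
for z in(285,298):print(proj(c,[608,174,z]),proj(c,[649,45,z]))
E
```

```text
t 2.1 uvz 579.0570803614221 -30.404618308950525 405.87653421344777 F u v z 0.8118873864817473 1.0638919459975402 -0.5606150378625541 w 60.022826180995374 0.0
[[-0.272  0.962 -0.001]
 [ 0.962  0.272 -0.   ]
 [ 0.    -0.001 -1.   ]]
[-0.379  0.466  0.123  1.44  -0.059  1.24   0.027] [565.006 130.383 405.877]
[[297.037   0.    281.394]
 [  0.    297.037 201.621]
 [  0.      0.      1.   ]] [541.783 208.931 549.327] [[ 0.962  0.259  0.085]
 [ 0.272 -0.912 -0.306]
 [-0.001  0.317 -0.948]]
[342.071 162.841] [337.826 291.188]
[344.989 165.773] [340.148 299.015]
```

View pics/w1.png

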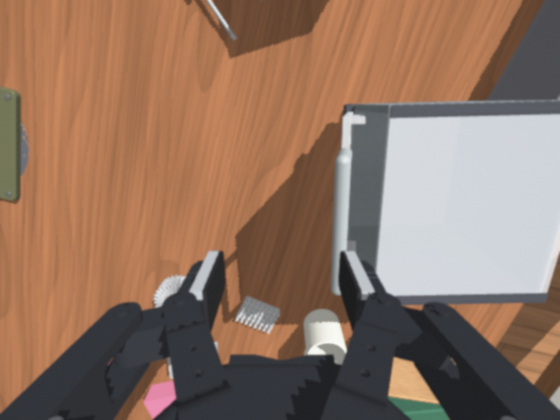

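The wrist view shows the bar from (344,152) to about (338,292), in front of the roof's white edge at (388,118)–(380,295). I'll intersect it with the scene view.

```bash
python3 - <<'E'
from h import *
w=pickle.load(open("w1.pkl","rb"));s=pickle.load(open("scene0.pkl","rb"))
for z in(285,298):
  for p in((344,152),(341,222),(338,292)):
    P=plane(w,p,z);print(z,P@U,P@V)
for z in(240,252):
  for p in((388,118),(380,295),(352,110),(344,295)):
    P=plane(w,p,z);print(z,"roof",P@U,P@V)
P,r=tri(w,(344,154),s,(314.3,132.5));print(P,r,P@U,P@V)
P,r=tri(w,(388,118),s,(325.7,134.5));print(P,r,P@U,P@V)
P,r=tri(w,(380,295),s,(332.5,175));print(P,r,P@U,P@V)
E
```

```text
285 633.5260381503557 9.399264551354413
285 634.8931591197548 -57.72404517367284
285 636.5002067902234 -136.6273470337584
298 630.8140705738 11.469944002702391
298 632.1139544276789 -52.352137936995625
298 633.6419650178271 -127.37485384978812
240 roof 684.8853720729363 36.15161276250382
240 roof 698.1393638961217 -173.11349279583294
240 roof 648.2314743463211 43.95226508301328
240 roof 653.9982013140763 -172.99597403576016
252 roof 680.7537684876388 36.74711609321754
252 roof 693.4935860003126 -164.39977551116726
252 roof 645.5218191704204 44.24515052456997
252 roof 651.0648321882871 -164.28681576457802
[608.347 183.046 288.752] 4.666062796910807 635.235173221557 8.27159615077952
[646.29  223.607 249.819] 2.6418196241889076 682.8880317075689 36.803102526005475
[707.76   34.4   254.999] 4.725886419436883 689.8246088856392 -162.01727947448288
```

drive_tool(increments=[-10, 18, 0, 0, 0, 0, 60, -10, 18, 0, 0, 0, 0, 60, -10, 18, 0, 0, 0, 0, 60, 0, 0, 35, 0, 0, 0, 60, 0, 0, 35, 0, 0, 0, 60, 0, 0, 35, 0, 0, 0, 60, 0, 0, 22, 0, 0, 0, 60, 0, 0, 0, 0, 0, 0, 60])

```text
clock: 3.15
tcp_pos: [623.1, 117.5, 277.1]
tcp_rot: [[-0.272, 0.962, -0.005], [0.962, 0.272, -0.001], [0.0, -0.005, -1.0]]
wrist_force: [0.3, -0.2, 0.6]
gripper_width: 59.9
finger_force: 0.0
```

drive_tool(increments=[0, 0, 0, 0, 0, 0, 30, 0, 0, 0, 0, 0, 0, 30, 0, 0, 0, 0, 0, 0, 20, 0, 0, 0, 0, 0, 0, 20, 0, 0, 0, 0, 0, 0, 16, 0, 0, 0, 0, 0, 0, 16])

```text
clock: 3.9
tcp_pos: [625.2, 117.7, 279.6]
tcp_rot: [[-0.272, 0.962, 0.001], [0.962, 0.272, 0.0], [0.0, 0.001, -1.0]]
wrist_force: [1.2, 0.8, -0.2]
gripper_width: 16.2
finger_force: 0.7
```

```bash
python3 - <<'E'
from h import *
st();c=snap("wrist","w2");cv2.imwrite("pics/w2c.png",cv2.resize(c["img"],None,fx=1.4,fy=1.4))
E
```

```text
t 3.9 uvz 633.4596665717254 -59.23328268137315 279.60776256366427 F u v z 1.3267055921231634 0.44625353334011053 -0.21260691782793772 w 16.209977131280006 0.6542344205081463
[[-0.272  0.962  0.001]
 [ 0.962  0.272  0.   ]
 [ 0.     0.001 -1.   ]]
```

View pics/w2c.png

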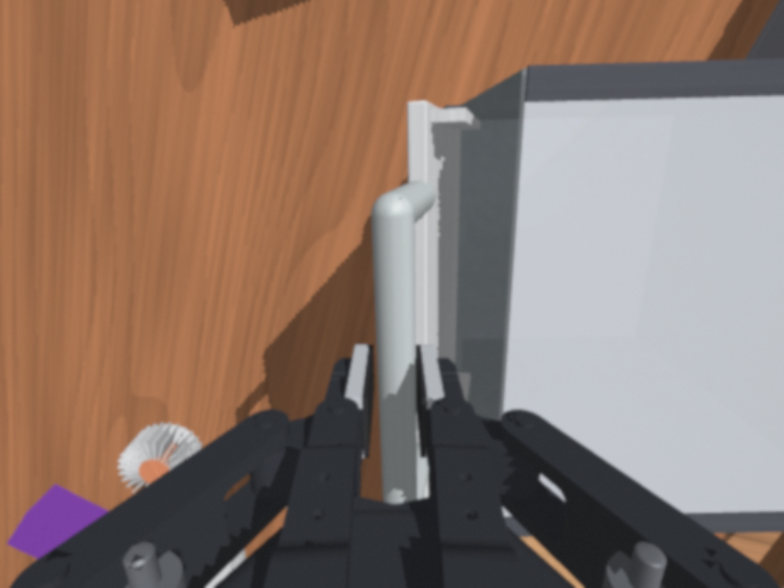

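The bar is centred between the fingers around (395,370), close to the tips. I'll go 12 mm deeper and close.

drive_tool(increments=[0, 0, 6, 0, 0, 0, 17, 0, 0, 6, 0, 0, 0, 17, 0, 0, 0, 0, 0, 0, 5, 0, 0, 0, 0, 0, 0, 5, 0, 0, 0, 0, 0, 0, 5])

```text
clock: 4.58
tcp_pos: [624.6, 117.6, 266.3]
tcp_rot: [[-0.273, 0.962, -0.001], [0.962, 0.273, -0.0], [-0.0, -0.001, -1.0]]
wrist_force: [4.9, -0.5, -10.1]
gripper_width: 12.5
finger_force: 58.3
```

```bash
python3 - <<'E'
from h import *
st()
uh,zh=683.,103.
# path relative to bar start, theta from 0.25
L=np.hypot(192,4);a0=np.arctan2(4,192)
f=lambda t:np.array([-L*np.sin(t+a0),L*np.cos(t+a0)])
th=np.arange(.25,1.58,.0825);P=np.array([f(t) for t in th])
print(np.c_[th[1:],np.diff(P,axis=0)])
E
```

```text
t 4.58 uvz 632.8592388474608 -59.152552162623664 266.2632499873953 F u v z 4.601480750219631 -1.8469090700440105 -10.134980510013111 w 12.539277558215453 58.28886687755585
[[-0.273  0.962 -0.001]
 [ 0.962  0.273 -0.   ]
 [-0.    -0.001 -1.   ]]
[[  0.333 -15.074  -4.863]
 [  0.415 -14.622  -6.089]
 [  0.498 -14.07   -7.273]
 [  0.58  -13.423  -8.408]
 [  0.663 -12.685  -9.485]
 [  0.745 -11.86  -10.498]
 [  0.828 -10.954 -11.44 ]
 [  0.91   -9.974 -12.304]
 [  0.993  -8.927 -13.084]
 [  1.075  -7.818 -13.775]
 [  1.158  -6.656 -14.372]
 [  1.24   -5.449 -14.872]
 [  1.323  -4.205 -15.271]
 [  1.405  -2.932 -15.565]
 [  1.488  -1.64  -15.754]
 [  1.57   -0.336 -15.835]]
```

drive_tool(increments=[0, -8, 2, 0, 0, 0, 5, 0, -15, 5, 0, 0, 0, 5, 0, -15, 6, 0, 0, 0, 5, 0, -14, 7, 0, 0, 0, 5])

```text
clock: 5.08
tcp_pos: [579.5, 103.6, 247.4]
tcp_rot: [[-0.272, 0.962, 0.011], [0.962, 0.272, 0.001], [-0.002, 0.011, -1.0]]
wrist_force: [17.6, 0.6, -18.2]
gripper_width: 12.0
finger_force: 58.4
```

```bash
python3 - <<'E'
from h import *
st()
E
```

```text
t 5.08 uvz 585.5962166416347 -60.188427160635186 247.44028682407085 F u v z 17.08016906923021 -4.271403785844083 -18.214489475203045 w 12.000315378458438 58.37142527103424
[[-0.272  0.962  0.011]
 [ 0.962  0.272  0.001]
 [-0.002  0.011 -1.   ]]
```

drive_tool(increments=[0, -10, 12, 0, 0, 0, 5, 0, -12, 11, 0, 0, 0, 5, 0, -11, 11, 0, 0, 0, 5])

```text
clock: 5.45
tcp_pos: [543.2, 92.5, 215.7]
tcp_rot: [[-0.271, 0.963, 0.003], [0.963, 0.271, -0.001], [-0.002, 0.002, -1.0]]
wrist_force: [0.1, -3.2, 8.6]
gripper_width: 12.4
finger_force: 63.6
```

```bash
python3 - <<'E'
from h import *
st()
E
```

```text
t 5.45 uvz 547.6081278349482 -60.843441796029495 215.7330282908393 F u v z -0.7309682605730251 -3.0924823022503563 8.615485248193758 w 12.356177894670106 63.64511847496033
[[-0.271  0.963  0.003]
 [ 0.963  0.271 -0.001]
 [-0.002  0.002 -1.   ]]
```

drive_tool(increments=[0, -11, 13, 0, 0, 0, 5, 0, -10, 14, 0, 0, 0, 5, 0, -9, 14, 0, 0, 0, 5, 0, -8, 15, 0, 0, 0, 5])

```text
clock: 5.95
tcp_pos: [507.1, 81.3, 158.9]
tcp_rot: [[-0.27, 0.963, 0.003], [0.963, 0.27, -0.002], [-0.003, 0.002, -1.0]]
wrist_force: [1.0, -4.7, 6.3]
gripper_width: 11.9
finger_force: 67.3
```

drive_tool(increments=[0, -6, 16, 0, 0, 0, 5, 0, -5, 16, 0, 0, 0, 5, 0, -3, 16, 0, 0, 0, 5, 0, -2, 10, 0, 0, 0, 5])

```text
clock: 6.45
tcp_pos: [491.7, 76.5, 100.2]
tcp_rot: [[-0.27, 0.963, 0.002], [0.963, 0.27, -0.003], [-0.003, 0.001, -1.0]]
wrist_force: [-0.1, -6.8, 8.5]
gripper_width: 12.3
finger_force: 70.3
```

```bash
python3 - <<'E'
from h import *
st()
E
```

```text
t 6.45 uvz 493.7262434418168 -61.94742583846558 100.23270597194443 F u v z -1.9437081096977542 -6.507301721539957 8.481387853811997 w 12.294500112964199 70.28138279914856
[[-0.27   0.963  0.002]
 [ 0.963  0.27  -0.003]
 [-0.003  0.001 -1.   ]]
```

drive_tool(increments=[0, -1, 8, 0, 0, 0, 5, 0, 0, 6, 0, 0, 0, 5, 0, 0, 3, 0, 0, 0, 5])

```text
clock: 6.82
tcp_pos: [490.4, 76.1, 83.4]
tcp_rot: [[-0.269, 0.963, 0.001], [0.963, 0.269, -0.003], [-0.004, -0.0, -1.0]]
wrist_force: [-1.8, -7.2, 6.8]
gripper_width: 12.1
finger_force: 71.2
```

drive_tool(increments=[0, 0, 3, 0, 0, 0, 5, 0, 0, 2, 0, 0, 0, 5])

```text
clock: 7.08
tcp_pos: [490.3, 76.1, 78.7]
tcp_rot: [[-0.269, 0.963, 0.001], [0.963, 0.269, -0.003], [-0.004, -0.0, -1.0]]
wrist_force: [-1.3, -7.0, 7.8]
gripper_width: 11.9
finger_force: 71.3
```

```bash
python3 - <<'E'
from h import *
st()
E
```

```text
t 7.08 uvz 492.29006081118945 -61.97542486417289 78.68268041695696 F u v z -3.1828250374481493 -6.391125204870389 7.803952453912684 w 11.941460987723922 71.29248976707458
[[-0.269  0.963  0.001]
 [ 0.963  0.269 -0.003]
 [-0.004 -0.    -1.   ]]
```

drive_tool(increments=[0, 0, 2, 0, 0, 0, 5, 0, 0, 2, 0, 0, 0, 5])

```text
clock: 7.32
tcp_pos: [490.2, 76.1, 74.7]
tcp_rot: [[-0.269, 0.963, 0.0], [0.963, 0.269, -0.004], [-0.004, -0.001, -1.0]]
wrist_force: [0.7, -7.6, 5.5]
gripper_width: 12.1
finger_force: 71.9
```

drive_tool(increments=[0, 0, 2, 0, 0, 0, 5, 0, 0, 2, 0, 0, 0, 5])

```text
clock: 7.58
tcp_pos: [490.2, 76.1, 71.0]
tcp_rot: [[-0.269, 0.963, 0.0], [0.963, 0.269, -0.004], [-0.003, -0.001, -1.0]]
wrist_force: [-3.7, -6.7, 29.6]
gripper_width: 12.2
finger_force: 74.1
```

drive_tool(increments=[0, 0, 0, 0, 0, 0, 5, 0, 0, 0, 0, 0, 0, 5, 0, 0, 0, 0, 0, 0, 30, 0, 0, 0, 0, 0, 0, 30, 0, 0, 0, 0, 0, 0, 30])

```text
clock: 8.2
tcp_pos: [490.0, 79.9, 69.3]
tcp_rot: [[-0.272, 0.962, -0.0], [0.962, 0.272, 0.001], [0.001, -0.0, -1.0]]
wrist_force: [0.3, 0.4, -0.8]
gripper_width: 30.2
finger_force: 0.0
```

drive_tool(increments=[0, 0, -15, 0, 0, 0, 30, 0, 0, -25, 0, 0, 0, 30, 0, 0, -40, 0, 0, 0, 50, 0, 0, -40, 0, 0, 0, 85, 0, 0, -40, 0, 0, 0, 85])

```text
clock: 8.82
tcp_pos: [489.7, 79.5, 231.5]
tcp_rot: [[-0.272, 0.962, 0.0], [0.962, 0.272, 0.0], [0.0, 0.0, -1.0]]
wrist_force: [-0.2, 0.5, -0.7]
gripper_width: 82.3
finger_force: 0.0
```

```bash
python3 - <<'E'
from h import *
st();c=snap("scene","s2");w=snap("wrist","w3")
for z in(88,98):print([proj(w,492*U+v*V+[0,0,z]) for v in(5,-62,-127)],[proj(c,492*U+v*V+[0,0,z]) for v in(5,-127)])
cv2.imwrite("pics/s2c.png",np.hstack([cv2.resize(c["img"][115:235,255:395],(350,300)),cv2.resize(w["img"],(400,300))]))
E
```

```text
t 8.82 uvz 492.592132825506 -58.56478664278724 231.5121783380423 F u v z -0.08719840513017524 0.5592426977045442 -0.7193776434094573 w 82.29591646216942 0.0
[[-0.272  0.962  0.   ]
 [ 0.962  0.272  0.   ]
 [ 0.     0.    -1.   ]]
[array([277.266, 122.023]), array([277.841, 189.833]), array([278.326, 247.103])] [array([272.933, 172.067]), array([274.223, 198.961])]
[array([277.22 , 122.715]), array([277.816, 192.664]), array([278.318, 251.474])] [array([272.946, 170.319]), array([274.242, 197.251])]
```

View pics/s2c.png

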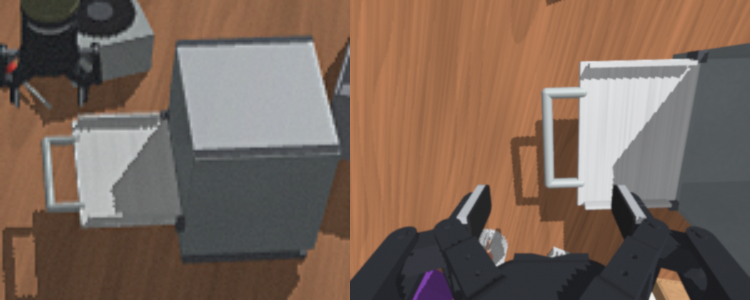

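The crop shows the door level, the bar at left, and the sloping-shadow door inner face free. Next I measure the door's centre and height while moving to the sink.

```bash
python3 - <<'E'
from h import *
w=pickle.load(open("w3.pkl","rb"));s=pickle.load(open("s2.pkl","rb"))
for p in((277,123),(277,262),(326,87),(326,291),(485,87)):
  print(p,[ (plane(w,p,z)@U,plane(w,p,z)@V) for z in(90,100)])
for a,b in(((277,123),(273,169.8)),((277,262),(274.2,199))):
  P,r=tri(w,a,s,b);print(P,r,P@U,P@V)
E
```

```text
(277, 123) [(np.float64(491.75044959382535), np.float64(4.231523499580431)), (np.float64(491.8077197901148), np.float64(4.87690949611679))]
(277, 262) [(np.float64(490.40832721065465), np.float64(-144.21494603892864)), (np.float64(490.51197257127177), np.float64(-138.44019963156634))]
(326, 87) [(np.float64(536.6759177717983), np.float64(35.78389666092021)), (np.float64(535.1808511652907), np.float64(35.339034473956296))]
(326, 291) [(np.float64(546.1430003648683), np.float64(-182.30593307080989)), (np.float64(544.3208119425985), np.float64(-175.21500581052447))]
(485, 87) [(np.float64(682.3697805452114), np.float64(35.20947330272579)), (np.float64(675.8404660099151), np.float64(34.784459512572816))]
[471.58  140.357 101.03 ] 0.3729833693439426 491.99992283469817 4.935030861898443
[509.924   2.911 101.216] 0.897626033256592 490.97305909866986 -137.7559397546383
```

drive_tool(increments=[-54, -14, -5, 0, 0, 0, 85, -54, -14, -5, 0, 0, 0, 85, -54, -14, -5, 0, 0, 0, 85, -54, -14, -5, 0, 0, 0, 85, -54, -14, 0, 0, 0, 0, 85, -54, -14, 0, 0, 0, 0, 85, -54, -14, 0, 0, 0, 0, 85, -54, -14, 0, 0, 0, 0, 85])

```text
clock: 9.93
tcp_pos: [499.2, -368.0, 249.1]
tcp_rot: [[-0.272, 0.962, -0.001], [0.962, 0.272, 0.001], [0.001, -0.0, -1.0]]
wrist_force: [0.4, 0.0, 0.9]
gripper_width: 85.0
finger_force: 0.0
```

drive_tool(increments=[0, 0, 0, 0, 0, -10, 85, 0, 0, 0, 0, 0, -10, 85, 0, 0, 0, 0, 0, -10, 85, 0, 0, 0, 0, 0, -10, 85, 0, 0, 0, 0, 0, -10, 85, 0, 0, 0, 0, 0, -10, 85, 0, 0, 0, 0, 0, -10, 85, 0, 0, 0, 0, 0, -10, 85])

```text
clock: 10.92
tcp_pos: [499.1, -366.4, 249.0]
tcp_rot: [[-0.994, -0.107, -0.001], [-0.107, 0.994, 0.001], [0.001, 0.001, -1.0]]
wrist_force: [0.4, 0.3, 0.5]
gripper_width: 85.4
finger_force: 0.0
```

drive_tool(increments=[0, 0, 0, 0, 0, -10, 85, 0, 0, 0, 0, 0, 0, 85])

```text
clock: 11.18
tcp_pos: [499.2, -366.6, 248.9]
tcp_rot: [[-0.963, -0.27, -0.001], [-0.27, 0.963, 0.001], [0.001, 0.001, -1.0]]
wrist_force: [0.0, 0.7, 0.1]
gripper_width: 85.2
finger_force: 0.0
```

```bash
python3 - <<'E'
from h import *
s=st();print(s["q"]);c=snap("wrist","w4");print(c["eye"]@U,c["eye"]@V,c["eye"][2])
print([proj(c,[x,y,z]) for x,y,z in((501,-375,45),)])
E
```

```text
t 11.18 uvz 378.7709780588502 -489.96839867363394 248.91310285362192 F u v z 0.19274332440746625 0.6698092702895817 0.1225663557657718 w 85.24494044475561 0.0
[[-0.963 -0.27  -0.001]
 [-0.27   0.963  0.001]
 [ 0.001  0.001 -1.   ]]
[ 0.78   0.681 -0.401  1.555  0.302  0.969  2.132]
296.14690112792846 -489.37878654759373 392.39453939623843
[array([273.773, 174.843])]
```

View pics/w4.png

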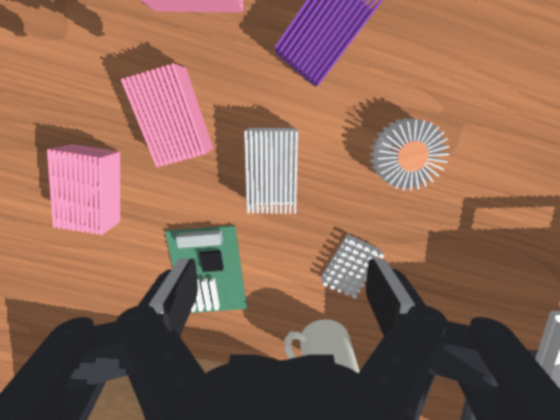

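The grey block's top face is at (246,128)–(298,205), aligned with the tool. The pinks are at (165,115) and (85,190), the purple at (330,35), the round cooler at (410,155) and the low sink at (352,265).

```bash
python3 - <<'E'
from h import *
w=pickle.load(open("w4.pkl","rb"))
for p in((246,128),(298,128),(297,205),(246,205)):
  P=plane(w,p,45);print(P@U,P@V)
for p in((246.5,213.5),(297,213.5)):
  P=plane(w,p,0);print("bottom",P@U,P@V)
E
```

```text
323.45684469653037 -529.4323054338626
323.8017289460182 -470.2225016744141
416.5975246633404 -470.35003165325713
416.2103561677193 -533.4628355988623
bottom 444.45828054064816 -539.0192562398197
bottom 444.8981795399531 -467.7467482496101
```

drive_tool(increments=[3, -6, 30, 0, 0, 0, 85, 3, -5, 40, 0, 0, 0, 85, 0, 0, 50, 0, 0, 0, 85, 0, 0, 50, 0, 0, 0, 85, 0, 0, 45, 0, 0, 0, 85, 0, 0, 20, 0, 0, 0, 85, 0, 0, 5, 0, 0, 0, 85, 0, 0, 0, 0, 0, 0, 40])

```text
clock: 12.22
tcp_pos: [498.0, -379.4, 10.5]
tcp_rot: [[-0.962, -0.272, 0.002], [-0.272, 0.962, -0.001], [-0.001, -0.002, -1.0]]
wrist_force: [-0.1, 0.2, -0.2]
gripper_width: 69.5
finger_force: 0.0
```

drive_tool(increments=[0, 0, 0, 0, 0, 0, 40, 0, 0, 0, 0, 0, 0, 40, 0, 0, 0, 0, 0, 0, 40, 0, 0, 0, 0, 0, 0, 40])

```text
clock: 12.72
tcp_pos: [498.2, -379.7, 11.2]
tcp_rot: [[-0.962, -0.271, 0.003], [-0.271, 0.962, -0.002], [-0.002, -0.002, -1.0]]
wrist_force: [-1.0, 0.7, 6.6]
gripper_width: 59.1
finger_force: 67.5
```

drive_tool(increments=[0, 0, -20, 0, 0, 0, 40, 0, 0, -40, 0, 0, 0, 40, 0, 0, -45, 0, 0, 0, 40, 0, 0, -45, 0, 0, 0, 40, 0, 0, -45, 0, 0, 0, 40, -10, 30, 0, 0, 0, 0, 40, -20, 40, 0, 0, 0, 0, 40, -26, 45, 0, 0, 0, 0, 40])

```text
clock: 13.72
tcp_pos: [518.5, -252.8, 205.1]
tcp_rot: [[-0.963, -0.27, -0.001], [-0.27, 0.963, -0.001], [0.001, -0.001, -1.0]]
wrist_force: [0.5, 1.0, -3.8]
gripper_width: 59.2
finger_force: 66.5
```

drive_tool(increments=[-26, 45, 0, 0, 0, 0, 40, -26, 45, 0, 0, 0, 0, 40, -26, 45, 0, 0, 0, 0, 40, -26, 45, 0, 0, 0, 0, 40, -26, 45, 0, 0, 0, 0, 40, -20, 45, 0, 0, 0, 0, 40, -16, 40, 0, 0, 0, 0, 40, -8, 9, 0, 0, 0, 0, 40])

```text
clock: 14.72
tcp_pos: [599.1, 106.4, 205.2]
tcp_rot: [[-0.96, -0.278, -0.0], [-0.278, 0.96, 0.003], [-0.001, 0.003, -1.0]]
wrist_force: [0.8, -0.7, -4.0]
gripper_width: 59.3
finger_force: 66.5
```

```bash
python3 - <<'E'
from h import *
s=st();print(s["q"]);c=snap("wrist","w5")
E
```

```text
t 14.72 uvz 605.2407237655384 -62.84057306738271 205.18076280659878 F u v z 0.5656334268562327 -0.9418976344007418 -4.004937535612127 w 59.33107471586867 66.45678520202637
[[-0.96  -0.278 -0.   ]
 [-0.278  0.96   0.003]
 [-0.001  0.003 -1.   ]]
[-0.064  0.709 -0.33   1.641  0.283  0.838  1.343]
```

View pics/w5.png

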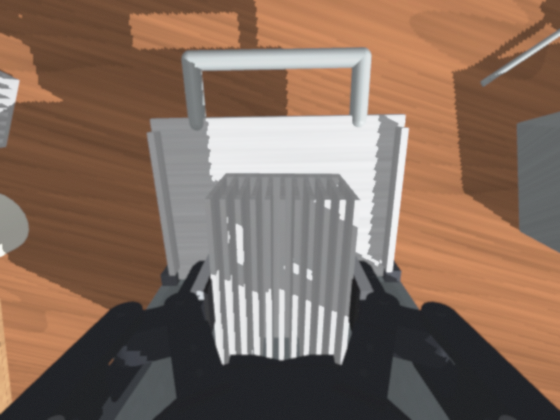

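The sink is held over the open door, centred between the lips (150–405) and square to the bar at (185–370, 58). I descend now.

drive_tool(increments=[0, -2, 30, 0, 0, 0, 40, 0, -2, 30, 0, 0, 0, 40, 0, 0, 15, 0, 0, 0, 40, 0, 0, 6, 0, 0, 0, 40, 0, 0, 3, 0, 0, 0, 40, 0, 0, 0, 0, 0, 0, 40])

```text
clock: 15.52
tcp_pos: [601.8, 97.6, 121.0]
tcp_rot: [[-0.962, -0.272, 0.001], [-0.272, 0.962, 0.0], [-0.001, 0.0, -1.0]]
wrist_force: [1.0, 0.9, -4.6]
gripper_width: 59.0
finger_force: 66.4
```

drive_tool(increments=[0, 0, 2, 0, 0, 0, 40, 0, 0, 2, 0, 0, 0, 40])

```text
clock: 15.78
tcp_pos: [601.6, 97.5, 116.6]
tcp_rot: [[-0.962, -0.272, 0.001], [-0.272, 0.962, 0.0], [-0.001, -0.0, -1.0]]
wrist_force: [0.0, 0.1, -4.4]
gripper_width: 59.1
finger_force: 66.4
```

drive_tool(increments=[0, 0, 2, 0, 0, 0, 40, 0, 0, 2, 0, 0, 0, 40])

```text
clock: 16.02
tcp_pos: [601.3, 97.4, 113.7]
tcp_rot: [[-0.962, -0.272, 0.0], [-0.272, 0.962, -0.001], [-0.0, -0.001, -1.0]]
wrist_force: [-6.2, -2.2, 18.4]
gripper_width: 59.4
finger_force: 69.1
```

drive_tool(increments=[0, 0, 2, 0, 0, 0, 40, 0, 0, 1, 0, 0, 0, 40])

```text
clock: 16.27
tcp_pos: [601.3, 97.4, 113.6]
tcp_rot: [[-0.962, -0.272, 0.002], [-0.272, 0.962, -0.001], [-0.001, -0.001, -1.0]]
wrist_force: [-11.6, -3.0, 34.0]
gripper_width: 58.8
finger_force: 71.1
```

drive_tool(increments=[0, 0, -3, 0, 0, 0, 40, 0, 0, 0, 0, 0, 0, 70, 0, 0, 0, 0, 0, 0, 80, 0, 0, 0, 0, 0, 0, 85, 0, 0, 0, 0, 0, 0, 85])

```text
clock: 16.9
tcp_pos: [601.4, 97.5, 112.1]
tcp_rot: [[-0.962, -0.272, -0.0], [-0.272, 0.962, 0.0], [0.0, 0.0, -1.0]]
wrist_force: [-0.2, -0.4, 0.1]
gripper_width: 85.2
finger_force: 0.0
```

drive_tool(increments=[0, 0, -15, 0, 0, 0, 85, 0, 0, -30, 0, 0, 0, 85, 0, 0, -40, 0, 0, 0, 85, 0, 0, -40, 0, 0, 0, 85, 25, 0, -15, 0, 0, 0, 85, 30, 0, 0, 0, 0, 0, 85, 30, 0, 0, 0, 0, 0, 85])

```text
clock: 17.77
tcp_pos: [519.0, 74.2, 253.6]
tcp_rot: [[-0.962, -0.272, 0.002], [-0.272, 0.962, 0.0], [-0.002, -0.0, -1.0]]
wrist_force: [-0.0, -0.2, 0.2]
gripper_width: 84.8
finger_force: 0.0
```

```bash
python3 - <<'E'
from h import *
s=st();c=snap("wrist","w6");d=snap("scene","s6")
cv2.imwrite("pics/s6c.png",np.hstack([cv2.resize(d["img"][115:235,255:395],(350,300)),cv2.resize(c["img"],(400,300))]))
E
```

```text
t 17.77 uvz 519.3343085953204 -71.73994433292535 253.62798766634654 F u v z -0.07044350550820266 -0.1773562430539373 0.20233773857862627 w 84.83454702045391 0.0
[[-0.962 -0.272  0.002]
 [-0.272  0.962  0.   ]
 [-0.002 -0.    -1.   ]]
```

View pics/s6c.png

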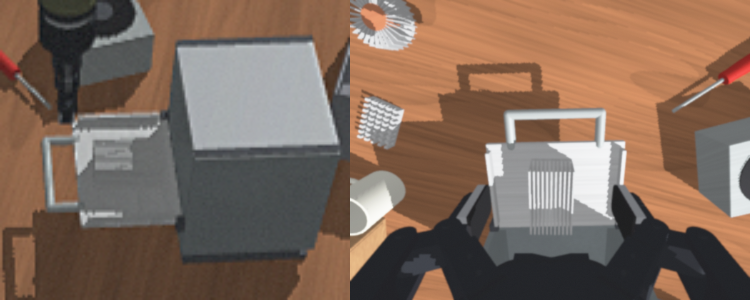

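The sink lies flat and centred on the level door. Now I turn back and grip the bar again.

drive_tool(increments=[0, 0, 0, 0, 0, 10, 30, 0, 0, 0, 0, 0, 10, 30, 0, 0, 0, 0, 0, 10, 30, 0, 0, 0, 0, 0, 10, 30, 0, 0, 0, 0, 0, 10, 30, 0, 0, 0, 0, 0, 10, 30, 0, 0, 0, 0, 0, 10, 30, 0, 0, 0, 0, 0, 10, 30])

```text
clock: 18.88
tcp_pos: [520.5, 74.9, 253.1]
tcp_rot: [[-0.431, 0.903, 0.002], [0.903, 0.431, 0.001], [0.0, 0.002, -1.0]]
wrist_force: [0.5, -0.2, 0.2]
gripper_width: 30.0
finger_force: 0.0
```

drive_tool(increments=[0, 0, 0, 0, 0, 10, 30, 3, -14, 0, 0, 0, 0, 30, 3, -13, 0, 0, 0, 0, 30, 0, 0, 0, 0, 0, 0, 30])

```text
clock: 19.38
tcp_pos: [491.3, 72.9, 252.7]
tcp_rot: [[-0.273, 0.962, -0.0], [0.962, 0.273, 0.0], [0.001, 0.0, -1.0]]
wrist_force: [0.8, 1.1, 0.6]
gripper_width: 30.0
finger_force: 0.0
```

```bash
python3 - <<'E'
from h import *
s=st();print(s["q"])
E
```

```text
t 19.38 uvz 492.3936941338889 -65.30771905721141 252.6870210244347 F u v z 1.0423137109573053 0.856916977298981 0.6432939220357797 w 29.97632706760864 0.0
[[-0.273  0.962 -0.   ]
 [ 0.962  0.273  0.   ]
 [ 0.001  0.    -1.   ]]
[-0.31   0.494  0.108  1.928 -0.078  0.724  0.119]
```

drive_tool(increments=[0, 0, 40, 0, 0, 0, 30, 0, 0, 40, 0, 0, 0, 30, 0, 0, 40, 0, 0, 0, 30, 0, 0, 30, 0, 0, 0, 30, 0, 0, 15, 0, 0, 0, 30, 0, 0, 8, 0, 0, 0, 30, 0, 0, 0, 0, 0, 0, 30])

```text
clock: 20.25
tcp_pos: [492.4, 72.8, 79.5]
tcp_rot: [[-0.272, 0.962, 0.001], [0.962, 0.272, 0.0], [0.0, 0.001, -1.0]]
wrist_force: [-0.2, -0.5, 0.4]
gripper_width: 29.9
finger_force: 0.0
```

drive_tool(increments=[0, 0, 0, 0, 0, 0, 5, 0, 0, 0, 0, 0, 0, 5, 0, 0, 0, 0, 0, 0, 5, 0, 0, 0, 0, 0, 0, 5])

```text
clock: 20.75
tcp_pos: [491.4, 72.5, 80.2]
tcp_rot: [[-0.273, 0.962, -0.0], [0.962, 0.273, -0.0], [-0.0, -0.0, -1.0]]
wrist_force: [-2.7, -0.8, 6.7]
gripper_width: 12.1
finger_force: 58.7
```

drive_tool(increments=[0, 0, -8, 0, 0, 0, 5, 0, 1, -16, 0, 0, 0, 5, 0, 2, -15, 0, 0, 0, 5, 0, 3, -15, 0, 0, 0, 5])

```text
clock: 21.25
tcp_pos: [497.0, 74.2, 133.7]
tcp_rot: [[-0.273, 0.962, -0.002], [0.962, 0.273, -0.0], [0.0, -0.002, -1.0]]
wrist_force: [1.1, 0.4, -7.6]
gripper_width: 11.8
finger_force: 58.3
```

```bash
cat >> h.py <<'E'
def arc(u0,z0,n):
    s=st();p=s["tcp_pos"];L=np.hypot(192,4)
    f=lambda t:np.array([-192*np.sin(t)-4*np.cos(t),192*np.cos(t)-4*np.sin(t)])
    d=np.array([p@U-u0,p[2]-z0])+f(1.571)
    th=np.arctan2(-d[0],d[1])-np.arctan2(4,192);print("theta",th,"radial err",np.linalg.norm(d)-L)
    q=d
    for i in range(1,n+1):
        t=max(th-.08*i,0);r=f(t)-q;q=f(t);print(round(t,3),"ty %.1f tz %.1f"%(r[0],-r[1]))
E
python3 -c "
from h import *
arc(492,80,6)"
```

```text
t 21.25 uvz 498.1653939862374 -65.60625223005569 133.71638577504334 F u v z 1.156408175995113 0.10096279224132175 -7.6241674227370915 w 11.818804718447366 58.28780114650726
[[-0.273  0.962 -0.002]
 [ 0.962  0.273 -0.   ]
 [ 0.    -0.002 -1.   ]]
theta 1.2887527886332522 radial err 0.31745181667619704
1.209 ty 4.9 tz -14.6
1.129 ty 5.7 tz -14.3
1.049 ty 6.8 tz -13.8
0.969 ty 7.9 tz -13.2
0.889 ty 8.9 tz -12.5
0.809 ty 9.9 tz -11.7
```

Tracking well.

drive_tool(increments=[0, 5, -15, 0, 0, 0, 5, 0, 6, -14, 0, 0, 0, 5, 0, 7, -14, 0, 0, 0, 5, 0, 8, -13, 0, 0, 0, 5])

```text
clock: 21.75
tcp_pos: [518.6, 80.9, 189.0]
tcp_rot: [[-0.273, 0.962, -0.009], [0.962, 0.273, -0.001], [0.001, -0.009, -1.0]]
wrist_force: [-6.6, -0.7, -2.8]
gripper_width: 11.7
finger_force: 58.4
```

```bash
python3 -c "
from h import *
arc(492,80,7)"
```

```text
t 21.75 uvz 520.8454379432632 -65.16624020746144 188.99735199119843 F u v z -6.561049783118273 1.14508217836908 -2.8475655625713685 w 11.731052080734928 58.42580437660217
[[-0.273  0.962 -0.009]
 [ 0.962  0.273 -0.001]
 [ 0.001 -0.009 -1.   ]]
theta 0.978308974005756 radial err 1.956733606508692
0.898 ty 10.5 tz -11.5
0.818 ty 9.8 tz -11.8
0.738 ty 10.7 tz -11.0
0.658 ty 11.6 tz -10.1
0.578 ty 12.3 tz -9.2
0.498 ty 13.0 tz -8.1
0.418 ty 13.6 tz -7.1
```

drive_tool(increments=[0, 9, -12, 0, 0, 0, 5, 0, 10, -12, 0, 0, 0, 5, 0, 11, -11, 0, 0, 0, 5, 0, 12, -10, 0, 0, 0, 5])

```text
clock: 22.25
tcp_pos: [553.4, 91.7, 233.7]
tcp_rot: [[-0.273, 0.962, -0.021], [0.962, 0.273, -0.003], [0.003, -0.021, -1.0]]
wrist_force: [-20.0, -1.8, 13.2]
gripper_width: 12.0
finger_force: 59.5
```

```bash
python3 -c "
from h import *
arc(492,80,8)"
```

```text
t 22.25 uvz 557.2598624739885 -64.44678837700657 233.72903754849816 F u v z -19.695409182963328 3.812837398017874 13.190198699628843 w 12.003423836124615 59.50424373149872
[[-0.273  0.962 -0.021]
 [ 0.962  0.273 -0.003]
 [ 0.003 -0.021 -1.   ]]
theta 0.681732556920866 radial err 4.095868167321555
0.602 ty 14.8 tz -6.3
0.522 ty 12.8 tz -8.5
0.442 ty 13.5 tz -7.4
0.362 ty 14.0 tz -6.3
0.282 ty 14.5 tz -5.2
0.202 ty 14.8 tz -4.0
0.122 ty 15.1 tz -2.8
0.042 ty 15.3 tz -1.6
```

drive_tool(increments=[0, 9, -12, 0, 0, 0, 5, 0, 11, -10, 0, 0, 0, 5, 0, 13, -8, 0, 0, 0, 5])

```text
clock: 22.62
tcp_pos: [592.2, 103.6, 263.3]
tcp_rot: [[-0.274, 0.962, -0.006], [0.962, 0.274, 0.002], [0.003, -0.006, -1.0]]
wrist_force: [-0.6, 3.9, -12.7]
gripper_width: 11.5
finger_force: 58.4
```

```bash
python3 -c "
from h import *
arc(492,80,7)"
```

```text
t 22.62 uvz 597.8404959833783 -63.647263764845704 263.28060523154437 F u v z 0.5073600510820989 3.8794363592735586 -12.705877726122255 w 11.546347117887693 58.36081266403198
[[-0.274  0.962 -0.006]
 [ 0.962  0.274  0.002]
 [ 0.003 -0.006 -1.   ]]
theta 0.42724616734892956 radial err 6.8322536979439406
0.347 ty 17.1 tz 0.1
0.267 ty 14.5 tz -4.9
0.187 ty 14.9 tz -3.8
0.107 ty 15.1 tz -2.6
0.027 ty 15.3 tz -1.4
0 ty 5.2 tz -0.2
0 ty 0.0 tz -0.0
```

drive_tool(increments=[0, 14, -3, 0, 0, 0, 5, 0, 14, -4, 0, 0, 0, 5, 0, 14, -3, 0, 0, 0, 5])

```text
clock: 23.0
tcp_pos: [632.1, 115.9, 277.1]
tcp_rot: [[-0.274, 0.962, -0.006], [0.962, 0.274, 0.004], [0.005, -0.004, -1.0]]
wrist_force: [-12.0, 3.1, 16.8]
gripper_width: 11.5
finger_force: 63.4
```

```bash
python3 -c "
from h import *
arc(492,85,4)"
```

```text
t 23.0 uvz 639.5953160475923 -62.78728833788432 277.1357728373959 F u v z -10.631104766655044 6.282593015570479 16.755611386388196 w 11.532787465903532 63.42335522174835
[[-0.274  0.962 -0.006]
 [ 0.962  0.274  0.004]
 [ 0.005 -0.004 -1.   ]]
theta 0.21099482079412374 radial err 1.2251473121406207
0.131 ty 15.4 tz -1.7
0.051 ty 15.3 tz -1.7
0 ty 9.8 tz -0.5
0 ty 0.0 tz -0.0
```

drive_tool(increments=[0, 12, -4, 0, 0, 0, 5, 0, 12, -3, 0, 0, 0, 5, 0, 6, -1, 0, 0, 0, 5])

```text
clock: 23.38
tcp_pos: [661.5, 125.0, 283.3]
tcp_rot: [[-0.275, 0.961, -0.005], [0.961, 0.275, 0.005], [0.006, -0.004, -1.0]]
wrist_force: [-7.2, 3.8, 4.0]
gripper_width: 11.7
finger_force: 60.1
```

```bash
python3 -c "
from h import *
arc(492,85,4)"
```

```text
t 23.38 uvz 670.2965529773321 -62.183752034879944 283.2517906236756 F u v z -5.838378158672464 5.612053324213307 4.04570434630469 w 11.708033573434973 60.10783553123474
[[-0.275  0.961 -0.005]
 [ 0.961  0.275  0.005]
 [ 0.006 -0.004 -1.   ]]
theta 0.04960770969175109 radial err 2.6538160082732816
0 ty 9.7 tz 2.2
0 ty 0.0 tz -0.0
0 ty 0.0 tz -0.0
0 ty 0.0 tz -0.0
```

drive_tool(increments=[0, 3, 0, 0, 0, 0, 5, 0, 3, 0, 0, 0, 0, 5])

```text
clock: 23.62
tcp_pos: [666.7, 126.6, 283.5]
tcp_rot: [[-0.275, 0.961, -0.006], [0.961, 0.275, 0.005], [0.006, -0.004, -1.0]]
wrist_force: [-8.7, 3.5, 7.5]
gripper_width: 11.4
finger_force: 60.6
```

drive_tool(increments=[0, 3, 0, 0, 0, 0, 5, 0, 2, 0, 0, 0, 0, 5])

```text
clock: 23.88
tcp_pos: [671.0, 127.9, 284.0]
tcp_rot: [[-0.275, 0.961, -0.007], [0.961, 0.275, 0.005], [0.006, -0.005, -1.0]]
wrist_force: [-13.8, 3.3, 11.3]
gripper_width: 11.4
finger_force: 60.5
```

drive_tool(increments=[0, 2, 0, 0, 0, 0, 5, 0, 0, 0, 0, 0, 0, 5])

```text
clock: 24.12
tcp_pos: [671.0, 127.9, 284.1]
tcp_rot: [[-0.275, 0.961, -0.011], [0.962, 0.275, 0.004], [0.007, -0.01, -1.0]]
wrist_force: [-15.7, 3.0, 13.2]
gripper_width: 12.0
finger_force: 60.6
```

drive_tool(increments=[0, 2, 0, 0, 0, 0, 5, 0, 0, 0, 0, 0, 0, 5, 0, 0, 0, 0, 0, 0, 24, 0, 0, 0, 0, 0, 0, 24, 0, 0, 0, 0, 0, 0, 24])

```text
clock: 24.75
tcp_pos: [676.8, 126.0, 282.7]
tcp_rot: [[-0.272, 0.962, -0.003], [0.962, 0.272, 0.001], [0.002, -0.003, -1.0]]
wrist_force: [-5.6, 1.2, 2.8]
gripper_width: 24.3
finger_force: 2.8
```

```bash
python3 -c "
from h import *
st()"
```

```text
t 24.75 uvz 685.3442605703158 -65.44599323180253 282.70587820654197 F u v z -5.02743369328959 2.6565939760959925 2.8106497279581144 w 24.264380356512458 2.8333747386932373
[[-0.272  0.962 -0.003]
 [ 0.962  0.272  0.001]
 [ 0.002 -0.003 -1.   ]]
```

drive_tool(increments=[0, 2, 0, 0, 0, 0, 24, 0, 2, 0, 0, 0, 0, 24])

```text
clock: 25.0
tcp_pos: [677.1, 126.1, 282.5]
tcp_rot: [[-0.272, 0.962, -0.012], [0.962, 0.272, -0.001], [0.002, -0.012, -1.0]]
wrist_force: [-17.9, -2.0, 10.5]
gripper_width: 24.1
finger_force: 8.9
```

```bash
python3 -c "
from h import *
st()"
```

```text
t 25.0 uvz 685.6115774086761 -65.42691244378508 282.5215266147129 F u v z -17.728800852251407 2.9579915126856604 10.525198721659917 w 24.140808068606567 8.879078328609467
[[-0.272  0.962 -0.012]
 [ 0.962  0.272 -0.001]
 [ 0.002 -0.012 -1.   ]]
```

Firm stop: 18 N with no motion. I back off, lift and check by pixel measurement.

drive_tool(increments=[0, -4, 0, 0, 0, 0, 30, 0, -2, 0, 0, 0, 0, 30, 0, 0, 0, 0, 0, 0, 30, 0, 0, -20, 0, 0, 0, 30, 0, 0, -40, 0, 0, 0, 30, 0, 0, -40, 0, 0, 0, 30, 0, -50, -20, 0, 0, 0, 30, 0, -50, 0, 0, 0, 0, 30])

```text
clock: 26.0
tcp_pos: [581.1, 97.5, 404.1]
tcp_rot: [[-0.272, 0.962, 0.006], [0.962, 0.272, 0.001], [-0.001, 0.006, -1.0]]
wrist_force: [1.1, -0.7, 0.7]
gripper_width: 30.0
finger_force: 0.0
```

```bash
python3 - <<'E'
from h import *
st();w=snap("wrist","w7");d=snap("scene","s7");t=snap("top","t7")
# bar: compare brightness along row through bar middle vs prediction for theta=0
for th in(0,.03,.06,.1):
  u=684-192*np.sin(th)-4*np.cos(th);z=103+192*np.cos(th)
  print(th,[proj(w,u*U+v*V+[0,0,z]) for v in(-20,-66,-110)])
r=[int(round(proj(w,680*U+v*V+[0,0,295])[1])) for v in(-20,-66)]
for y in r:
  x=int(proj(w,680*U+(-40)*V+[0,0,295])[0]);print(y,x-25,w["img"][y,x-25:x+45].mean(1).astype(int))
# bench left-overs: door area before/after in scene & door footprint
for v,u,z in((-66,600,120),(-66,560,103)):
  p=proj(d,u*U+v*V+[0,0,z]).astype(int);print("door place",p,d["img"][p[1],p[0]])
# change vs start images outside hopper/arm
for n,a in(("scene",d),("top",t)):
  o=pickle.load(open(n+"0.pkl","rb"))["img"]
  m=(cv2.absdiff(o,a["img"]).max(2)>45).astype(np.uint8);m=cv2.morphologyEx(m,cv2.MORPH_OPEN,np.ones((3,3)))
  k,_,s,c=cv2.connectedComponentsWithStats(m);print(n,[(tuple(x[:5])) for x in s[1:] if x[4]>25])
E
```

```text
t 26.0 uvz 585.4601732533274 -66.47688343388158 404.0967581625977 F u v z 0.8426991087239021 -0.9957243181385066 0.6847546444319911 w 29.995560573686056 0.0
[[-0.272  0.962  0.006]
 [ 0.962  0.272  0.001]
 [-0.001  0.006 -1.   ]]
0 [array([393.685, 145.853]), array([387.709, 197.685]), array([382.578, 242.187])]
0.03 [array([386.847, 145.872]), array([381.249, 197.691]), array([376.442, 242.183])]
0.06 [array([379.957, 145.862]), array([374.743, 197.637]), array([370.265, 242.097])]
0.1 [array([370.725, 145.804]), array([366.028, 197.475]), array([361.994, 241.855])]
146 366 [117 118 118 118 120 136 177 218 229 229 227 218 199 186 176 190 194 167
 128 110 111 120 132 145 158 169 178 185 192 197 200 205 207 208 211 216
 221 225 226 226 226 227 226 227 226 226 227 227 227 227 227 226 226 226
 226 226 226 226 226 226 227 227 226 226 226 226 226 226 226 226]
198 366 [119 131 167 209 225 228 226 222 214 201 190 199 191 151 116 109 115 127
 140 153 166 176 183 190 195 201 205 208 209 212 216 218 218 218 218 218
 218 218 218 218 218 217 217 217 218 218 217 217 218 218 218 218 218 218
 218 2
[... 2405 characters left out ...]
(58), np.int32(65), np.int32(2158)), (np.int32(232), np.int32(354), np.int32(57), np.int32(18), np.int32(631)), (np.int32(492), np.int32(383), np.int32(29), np.int32(3), np.int32(87)), (np.int32(477), np.int32(384), np.int32(12), np.int32(8), np.int32(51)), (np.int32(434), np.int32(393), np.int32(27), np.int32(27), np.int32(367)), (np.int32(444), np.int32(395), np.int32(34), np.int32(23), np.int32(151)), (np.int32(492), np.int32(394), np.int32(23), np.int32(8), np.int32(96)), (np.int32(55), np.int32(401), np.int32(77), np.int32(19), np.int32(916)), (np.int32(193), np.int32(405), np.int32(7), np.int32(15), np.int32(81)), (np.int32(134), np.int32(409), np.int32(5), np.int32(11), np.int32(55))]
```

```bash
python3 - <<'E'
from h import *
st();w=snap("wrist","w8")
for y in(146,198):print(y,w["img"][y,360:400].mean(1).astype(int))
print(w["eye"]@U,w["eye"]@V,w["eye"][2])
# roof white edge in w8 rows
for y in(146,198):
  for x in(377,391,400): 
    P=plane(w,(x,y),295);Q=plane(w,(x,y),255);print(y,x,P@U,Q@U)
d=pickle.load(open("s7.pkl","rb"))
for th in(0,.04,.08):
  u=684-192*np.sin(th)-4*np.cos(th);z=103+192*np.cos(th)
  print(th,proj(d,u*U-10*V+[0,0,z]),proj(d,u*U-66*V+[0,0,z]),proj(d,u*U-125*V+[0,0,z]))
for y in(137,147,157):print(y,d["img"][y,305:345].mean(1).astype(int))
E
```

```text
t 26.15 uvz 582.3878021948525 -66.54353602222972 402.74952575826245 F u v z 0.7422747616702584 -0.08223393990473388 0.22171214669794115 w 29.541452651270685 0.0
[[-0.271  0.963 -0.001]
 [ 0.963  0.271 -0.   ]
 [ 0.    -0.001 -1.   ]]
146 [118 118 117 117 117 118 117 116 116 116 117 119 119 118 117 122 144 186
 222 230 230 226 220 215 202 188 202 204 179 135 110 110 116 128 140 153
 165 175 183 190]
198 [119 120 120 119 119 119 118 117 119 118 119 122 144 185 220 228 229 225
 214 190 177 187 203 193 151 115 109 114 125 139 153 165 173 182 189 195
 200 206 208 210]
581.8980278532306 15.361382255430323 546.1898686630304
146 377 661.5101566510778 674.1877585339222
146 391 673.2455187621075 687.7918842497089
146 400 680.7887619435108 696.5363292505253
198 377 665.952522140652 679.3375355943881
198 391 678.371740212432 693.7344159242649
198 400 686.3544949291137 702.9883611963891
0 [326.91  134.741] [328.508 146.211] [330.258 158.771]
0.04 [324.729 134.816] [326.286 146.289] [327.991 158.852]
0.08 [322.546 134.955] [324.062 146.43 ] [325.722 158.995]
137 [ 86  88  83  81  85  86  84  84  86  84  88 114 107 109 111 105 102 100
  94 104  79  93 140 195 174 171 170 171 170 173 170 175 168 169 174 174
 169 172 171 171]
147 [ 66  60  56  66  63  63  77 113 114 108 111 111 107  99 100 106 103  92
  93  86  98 208  92 108 143 175 155 171 171 173 172 173 171 172 170 172
 171 174 171 171]
157 [104 104 102 103 106 107 109 107 106 109  96 101 108 105 102  96  97  92
  95  94  89  93 150 206  70 130 175 167 167 174 171 172 170 171 170 171
 173 171 173 171]
```

Both views put the bar at about u = 667, where shut should be 680, so the door came back by about 0.06 rad. I'll push it again from outside with closed fingers.

drive_tool(increments=[0, 14, 30, 0, 0, 0, 0, 0, 14, 40, 0, 0, 0, 0, 0, 0, 40, 0, 0, 0, 0, 0, 0, 14, 0, 0, 0, 0, 0, 8, 0, 0, 0, 0, 0, 0, 8, 0, 0, 0, 0, 0])

```text
clock: 26.95
tcp_pos: [625.1, 110.2, 280.2]
tcp_rot: [[-0.272, 0.962, 0.004], [0.962, 0.272, 0.001], [-0.0, 0.004, -1.0]]
wrist_force: [-0.1, -0.1, 0.3]
gripper_width: -0.3
finger_force: 0.0
```

drive_tool(increments=[0, 6, 0, 0, 0, 0, 0, 0, 6, 0, 0, 0, 0, 0, 0, 4, 0, 0, 0, 0, 0])

```text
clock: 27.32
tcp_pos: [638.7, 114.2, 278.7]
tcp_rot: [[-0.272, 0.962, 0.001], [0.962, 0.272, 0.0], [0.0, 0.001, -1.0]]
wrist_force: [1.4, -0.3, 0.3]
gripper_width: -0.2
finger_force: 0.0
```

```bash
python3 -c "
from h import *
st()"
```

```text
t 27.32 uvz 645.4441408714854 -66.26211734616211 278.6561460117319 F u v z 1.2306271566303808 -0.6721744573998089 0.2743898928306009 w -0.23799705936308785 0.0
[[-0.272  0.962  0.001]
 [ 0.962  0.272  0.   ]
 [ 0.     0.001 -1.   ]]
```

drive_tool(increments=[0, 4, 0, 0, 0, 0, 0, 0, 3, 0, 0, 0, 0, 0])

```text
clock: 27.58
tcp_pos: [645.1, 116.0, 278.3]
tcp_rot: [[-0.272, 0.962, -0.0], [0.962, 0.272, 0.0], [0.0, -0.0, -1.0]]
wrist_force: [0.4, 0.7, -0.6]
gripper_width: 0.1
finger_force: 0.0
```

drive_tool(increments=[0, 3, 0, 0, 0, 0, 0, 0, 3, 0, 0, 0, 0, 0])

```text
clock: 27.82
tcp_pos: [650.8, 117.6, 278.3]
tcp_rot: [[-0.272, 0.962, -0.0], [0.962, 0.272, 0.0], [0.0, -0.0, -1.0]]
wrist_force: [-0.0, -0.2, 0.2]
gripper_width: 0.3
finger_force: 0.0
```

drive_tool(increments=[0, 3, 0, 0, 0, 0, 0, 0, 2, 0, 0, 0, 0, 0])

```text
clock: 28.08
tcp_pos: [652.6, 118.1, 278.1]
tcp_rot: [[-0.272, 0.962, -0.007], [0.962, 0.272, -0.001], [0.001, -0.007, -1.0]]
wrist_force: [-10.9, -2.9, 6.7]
gripper_width: -0.0
finger_force: 5.6
```

drive_tool(increments=[0, 2, 0, 0, 0, 0, 0, 0, 1, 0, 0, 0, 0, 0])

```text
clock: 28.32
tcp_pos: [652.7, 118.1, 278.2]
tcp_rot: [[-0.271, 0.962, -0.013], [0.962, 0.271, -0.003], [0.001, -0.014, -1.0]]
wrist_force: [-16.5, -3.0, 10.8]
gripper_width: -0.2
finger_force: 8.8
```

```bash
python3 - <<'E'
from h import *
st();w=snap("wrist","w9");d=snap("scene","s9")
for v in(-20,0):
  for th in(0,.06):
    u=684-192*np.sin(th)-4*np.cos(th);print(v,th,proj(w,u*U+v*V+[0,0,295]))
for v in (-10,):
  p=proj(w,680*U+v*V+[0,0,295]).astype(int);print(p,w["img"][p[1],p[0]-60:p[0]+40].mean(1).astype(int))
for y in(137,147,157):print(y,d["img"][y,305:345].mean(1).astype(int))
cv2.imwrite("pics/w9.png",w["img"])
E
```

```text
t 28.32 uvz 659.9702428579103 -66.36838980565615 278.154215831231 F u v z -16.6932044579482 1.6298345139877768 10.799952174532583 w -0.213896001798563 8.768945932388306
[[-0.271  0.962 -0.013]
 [ 0.962  0.271 -0.003]
 [ 0.001 -0.014 -1.   ]]
-20 0 [328.407 186.917]
-20 0.06 [302.309 186.933]
0 0 [330.578 140.998]
0 0.06 [303.155 141.076]
[329 164] [ 70  69  70  72  71  73  74  74  74  72  72  71  71  70  70  70  72  73
  74  75  76  76  76  75  74  74  73  73  75  86  99 104 104 104 103 104
 102 103 104 102  99  95  96  98 103 110 118 125 133 139 144 150 154 157
 160 165 169 171 173 174 176 179 181 183 183 184 184 184 184 184 183 182
 180 185 192 193 194 195 194 194 195 194 194 195 194 195 195 195 195 195
 194 194 194 195 194 194 194 194 194 194]
137 [ 88  89  88  92  77  60  32  31  26  40  34  47  30  47  72  28  34  39
  38 110  27  32  32  32  37  41  36  37  35  39  29  28  28  43  81 136
 187 179 173 172]
147 [ 63  66  60  63  63  61  80 115 118 108 112 113 115 105  48  22  54 106
  40  86  82  24  58 122 151 190 155 175 174 174 176 174 174 173 176 172
 170 175 173 177]
157 [103 110 108 105 105 112 110 108 108 109 102 106 109 103  99  99  96  99
  96  93  92  93 145 208  72  88  89 181 176 173 172 175 172 173 173 172
 173 176 176 174]
```

The numbers settle it. The bar spans cols 312–342 in w9 (centre 327, against 329 predicted for fully shut); the bright line I took for the bar earlier is the door's free edge. The door doesn't move under 17 N, and the only changes seen in the hopper's surroundings are the bar itself and shadows. I back off and hand in.

drive_tool(increments=[0, -4, 0, 0, 0, 0, 0, 0, -10, 0, 0, 0, 0, 0, 0, -25, 0, 0, 0, 0, 0, 0, -30, -30, 0, 0, 0, 0, 0, -20, -40, 0, 0, 0, 0, 0, 0, -30, 0, 0, 0, 0, 0, 0, 0, 0, 0, 0, 0, 0, 0, 0, 0, 0, 0, 0])

```text
clock: 29.42
tcp_pos: [572.4, 95.6, 377.6]
tcp_rot: [[-0.272, 0.962, -0.001], [0.962, 0.272, 0.0], [0.0, -0.001, -1.0]]
wrist_force: [0.1, 0.2, -0.5]
gripper_width: -0.1
finger_force: 0.0
```

```bash
python3 - <<'E'
from h import *
st();w=snap("wrist","w10");d=snap("scene","s10")
o=pickle.load(open("s7.pkl","rb"))["img"]
print("hopper-front diff",cv2.absdiff(o,d["img"])[125:200,318:335].max(2).max(1)[::6])
for v in(-20,20):
  p=proj(w,680*U+v*V+[0,0,295]).astype(int);print(p,w["img"][p[1],p[0]-30:p[0]+25].mean(1).astype(int) if 0<=p[1]<420 else "")
from cell import workorder
print(workorder.job_done())
E
```

```text
t 29.43 uvz 576.5738568509264 -65.9160289024746 377.62770603695816 F u v z 0.1928992571648164 0.19954049368142782 -0.5064536998358753 w -0.1386291675900996 0.0
[[-0.272  0.962 -0.001]
 [ 0.962  0.272  0.   ]
 [ 0.    -0.001 -1.   ]]
hopper-front diff [6 5 5 8 4 5 5 5 4 9 6 7 7]
[419 151] [119 126 149 192 223 231 231 228 220 204 192 174 180 207 220 221 219 206
 170 128 108 108 112 119 130 141 153 163 174 181 188 194 198 201 206 208
 211 213 220 226 229 229 230 229 229 229 229 230 229 229 229 229 229 229
 229]
[427  95] [188 224 234 235 234 232 227 216 196 175 186 211 221 221 221 221 221 221
 221 221 222 221 221 221 222 221 221 221 221 221 220 221 221 221 220 221
 221 221 220 220 221 221 220 220 221 221 221 220 220 220 220 220 220 221
 221]
the job is handed in; nothing more can be done
None
```

The job is handed in at 29.4 s with the door shut, firm under a 17 N push and unmoved after I let go. The heat sink should be inside the hopper: I never saw it in there, but nothing new showed up in front of the hopper, and I saw no sign of the bystanders having moved.

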